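# Uncover a stock box and hold the scanner on its label

## Task

The label in the closed stock box has to be scanned: first lift the loose lid off the box and lay it down flat and right way up on the clear table, without dropping it, and let it go. Then draw the pistol-shaped scanner up out of its stand, turn it nose-down by about 45 degrees and aim its window at the middle of the label in the open box from about 12 cm away; finish still holding it steady in the air like that, clear of everything but the gripper. Leave the other things on the table where they are.

Things in the scene. Friction and masses are not known exactly. Their poses are not given: they have to be found in the camera images.
- stockbox: fixed grey plastic box, 120 (x) x 150 (y) x 60 mm high, filled to 50 mm height by a carton with the label flat on top; covered by the lid at the start. Origin: centre of its underside, on the table; z up. It stands in one of three places (left, right, back centre), shuffled with the two stands; its yaw varies
- label (a point): middle of the white barcode label (65 mm along the box's x, 85 mm along its y) lying face up in the stock box, 51 mm above the table, 9 mm below the rim and on the box's centre; hidden by the lid until that is off
- lid: loose grey plastic lid 126 (x) x 156 (y) x 40 mm, about 120 g: 8 mm plate on the box's rim, under it a 4 mm deep plug with 3 mm play in the box's mouth, on top an upright grip ridge 14 mm thick (x), 60 long (y), 28 high. Origin: centre of the plug's underside, 56 mm above the table on the box, 0 when laid on the table right way up; same yaw as the box. See lid_spot for free table
- lid_grip (a point): middle of the lid's grip ridge, 32 mm above the lid's origin and 8 mm below the ridge's top
- lid_spot (a point): a fixed, unmarked point on the table 420 mm straight ahead of the robot base; the table within 65 mm of it in x and 85 mm in y is always bare and takes the lid laid with its x axis along the robot's x
- scanner: loose pistol-shaped scanner, about 220 g, upright in its stand: black handle 32 (x) x 30 (y) x 110 mm, on it a grey head 90 mm long (x -55 to +35 mm), 46 wide (y, flat sides to grip), 42 high (z 105 to 147); trigger below its front. Origin: centre of the handle's foot (12 mm above the table at the start); z up the handle; the window looks along -x, at first level, roughly to the robot
- scanner_window (a point): centre of the dark window in the scanner head's front face, at (-55, 0, 126) mm in the scanner's frame, with the scanner's axes; it looks along -x
- scanner_grip (a point): middle of the scanner's head, at (-2, 0, 126) mm in the scanner's frame, 138 mm above the table in the stand; the head is 46 mm wide along y here
- stand: fixed black stand of the scanner: foot plate 100 (x) x 85 (y) x 12 mm with a square socket whose rim is 62 mm above the table; the handle goes 50 mm down into it with 2 mm play on every side. Origin: centre of its underside; z up; its yaw varies and the scanner has the same
- stand2: fixed black stand of the terminal: foot plate 100 (x) x 110 (y) x 12 mm, socket rim 62 mm above the table. Origin: centre of its underside
- terminal: bystander: flat black hand terminal with a screen, 26 x 72 x 155 mm, upright in its own stand, its top 167 mm above the table. Origin: centre of its underside
- tape: bystander: roll of tape lying flat, 100 mm across, 45 mm high. Origin: centre of its underside
- stapler: bystander: black stapler, 130 x 36 x 46 mm. Origin: centre of its underside
- carton: bystander: small carton 90 x 70 x 45 mm. Origin: centre of its underside
- stamp: bystander: wooden hand stamp, 40 mm across, 64 mm high. Origin: centre of its underside
- pencup: bystander: black pen cup, 72 mm across, 90 mm high, pens to 140 mm. Origin: centre of its underside
- inkbox: bystander: flat ink pad box 100 x 65 x 26 mm. Origin: centre of its underside
Not all that is in view belongs to the job. What is shaped like the lid but yellow is not meant.

How it is judged (in metres and radians):
On the way, in this order (a step that is already met when the one before it is completed fails the run):
1. the lid is off the box and lies flat on the table, let go (height (world z) of lid below 0.012 m and angle between lid's own z axis and vertical below 0.12 rad and horizontal distance between lid and stockbox above 0.11 m and contact force between the fingers and lid below 0.3 N), for 0.2 s.
2. the scanner is drawn up clear of its stand, held by the fingers (height (world z) of scanner above 0.066 m and contact force between scanner and stand below 0.1 N and contact force between the fingers and scanner above 1 N), for 0.2 s.
At the end, for the whole second after the job is handed in: Lid flat on the table, let go. Fingers alone hold the scanner still, handle foot over 30 mm and window over 80 mm up, tipped 29 to 63 degrees nose-down, label middle 60 to 200 mm ahead of the window, within 32 mm of its line of sight sideways and up-down. Bystanders within 40 mm of their starts (all of step 1 and x of label in the frame of scanner_window between -0.2 and -0.06 m and y of label in the frame of scanner_window between -0.032 and 0.032 m and z of label in the frame of scanner_window between -0.032 and 0.032 m and angle between scanner's own z axis and vertical between 0.5 and 1.1 rad and height (world z) of scanner above 0.03 m and height (world z) of scanner_window above 0.08 m and contact force between the fingers and scanner above 1 N and linear speed of scanner below 0.03 m/s and angular speed of scanner below 0.2 rad/s and contact force between scanner and stockbox below 0.1 N and contact force between scanner and lid below 0.1 N and contact force between scanner and stand below 0.1 N and contact force between scanner and stand2 below 0.1 N and contact force between scanner and terminal below 0.1 N and contact force between scanner and tape below 0.1 N and contact force between scanner and stapler below 0.1 N and contact force between scanner and carton below 0.1 N and contact force between scanner and stamp below 0.1 N and contact force between scanner and pencup below 0.1 N and contact force between scanner and inkbox below 0.1 N and distance of each of terminal, tape, stapler, carton, stamp, pencup, inkbox from where it was at the start of the episode below 0.04 m); the arm keeps its last pose, push and grip.
It fails at once if a bystander is pushed more than 40 mm (distance of any of terminal, tape, stapler, carton, stamp, pencup, inkbox from where it was at the start of the episode above 0.04 m).
It fails at once if the lid is dropped: beside the box, more than 30 mm above the table and not held (height (world z) of lid above 0.03 m and horizontal distance between lid and stockbox above 0.08 m and contact force between the fingers and lid below 0.05 N).
It fails at once if the scanner is knocked over or dropped: far out of upright and not held (angle between scanner's own z axis and vertical above 0.4 rad and contact force between the fingers and scanner below 0.05 N).
It also fails if it takes over 56 s, if anything falls off the work surface, if the arm or the gripper's body presses on something with over 40 N, if the wrist force passes 120 N, or if a joint passes its speed limit or range.

## Robot

A 6-joint arm with a two-finger parallel gripper is mounted at the origin on the work surface. World frame = base frame: x ahead of the robot, y to its left, z up, the work surface at z = 0. Lengths are in mm, angles in rad, forces in N, time in s.
With the tool pointing down it reaches from about 325 to 775 mm from the base axis. Payload 5.5 kg.
Tool frame: the origin (TCP) lies at the very end of the fingers, on their centre line; the grasp point (between the pads) lies 19 mm behind it; z points along the fingers, y is the direction in which the jaws open and shut (so a half turn about z gives the same grasp; the last joint's range is limited). The gripper opens to 85 mm and grips with 20 to 120 N. Pads are 22 mm wide; open, the fingers measure 114 mm over their backs; the gripper's body (76 mm by 85 mm) begins 54 mm behind the grasp point. The pads swing forward as they close: fully open they stand 13 mm farther back than shut.
Start: joints at [1.2, 0.091, 1.231, -0, 1.82, -0.057], TCP at [185.21, 570.713, 231.275] pointing down, gripper open.
Joint ranges: [-2.87, 2.87], [-0.86, 2.18], [0.17, 2.46], [-1.51, 4.65], [0.06, 2.69], [-2.65, 2.65]. Speed limits (rad/s): [2.57, 2.57, 3.01, 3.14, 3.14, 3.14].

## Interface

Orientations are given as a unit quaternion [w, x, y, z].
In Python, from workcell import * gives the robot as it stands. Calls block until the motion is done:
- move_pose(position, orientation): joint-space move of the TCP to a pose.
- line_to(position, attitude=None, speed=150, stop_force=None): straight line of the TCP; attitude=None keeps the orientation; speed is the mean speed in mm/s. With stop_force (N) it stops when the force on the tool has changed by that much, and returns True; else False.
- move_j(angles): joint-space move.
- set_gripper(opening): finger opening in mm; the grip force is fixed at half the most; returns when the fingers have stopped.
- pause(seconds).
- solve_ik(position, orientation): joint angles nearest the present ones, or None.
- get_obs(): the state.
- get_image(name): name is "scene" or "top"; returns the picture (384x512x3 uint8, blue, green, red); there is no depth.
- camera_info(name): a dict with "vertical_fov" (degrees; the focal length in pixels is half the picture's height over the tangent of half this angle, whatever the lens; pixels are square), "cx", "cy" (the principal point, pixels), "view" (4x4, takes a point from world to camera coordinates). Camera axes: x right, y up, looking along -z (the intrinsics and any distortion apply to the point x, -y, -z); pixel columns grow to the right and rows downward; lengths in mm; the calibration is good to about 2 mm. A picture is of the moment at which its call begins. camera_info takes no time and is no camera call.
A pose or a line that the arm cannot do raises Unreachable and nothing moves.
- job_done(): hands the job in, once; it reports no verdict.
Trained networks look in the newest picture that a camera, given by its name, has taken for a name from the list of things; names that differ only in an ending like _2 or _b are one class to them, and where a whole thing is asked for, a point or a joint stands for the part that bears it (a point fixed in the world has none). Each returns a list of dicts, best first, with "score" (0 to 1); they miss things now and then, are a little off and sometimes report something else, mostly with a low value. They report only what shows in the picture. A call takes as long as a camera call. They do not tell look-alikes from the thing itself.
- cut_out(target, camera): "region" (384x512 bool, what is visible of it) and "rect" ([left, top, right, bottom] in pixels, round what is visible of it).
- pinpoint(target, camera): "centre" ([column, row] in pixels: a listed point, or the origin of a listed thing).
The state is a dict: "t": time; "q": joint angles; "qd": joint speeds; "joint_efforts": joint torques, N m; "ee_pos": TCP position; "eef_rot": TCP orientation; "contact_force": force on the tool from outside, world axes, zero at the start; "wrist_torque": the same for the moment, N m; "gripper_width": finger opening in mm.
Only numpy, scipy, OpenCV 4.12 (cv2) and the standard library are available. Lean on these libraries where they do the work, as an engineer would, in place of code of your own. Each camera call takes 0.05 s, during which the arm holds its last target. There are 200 camera calls.

## Working session

There is one attempt and no reset: what is moved stays moved. The work goes in short steps, each a Python script; the robot and the scene stay as the last script left them, time stands still between calls to the robot, and variables do not carry over. Pictures are saved under pics/ and viewed, about 8 in all and at most 12, crops included, and the job is handed in when it is done.

```bash
ls; mkdir -p pics; python3 - <<'E'
from workcell import *
import cv2,numpy as np
for c in ("scene","top"):
    im=get_image(c); cv2.imwrite(f"pics/{c}0.png",im)
    i=camera_info(c); print(c,{k:(np.round(v,4).tolist()) if not isinstance(v,str) else v for k,v in i.items()})
    for n in ("stockbox","lid","lid_grip","scanner","scanner_grip","scanner_window","stand","stand2","terminal"):
        print(n,[(np.round(d["centre"],1).tolist(),round(d["score"],2)) for d in pinpoint(n,c)[:4]])
a=np.hstack([cv2.imread("pics/scene0.png"),cv2.imread("pics/top0.png")])
E
```

```text
pics
scene {'vertical_fov': 50.7762, 'cx': 256.5523, 'cy': 189.817, 'view': [[0.2064, 0.9785, 0.0052, -99.9566], [-0.7569, 0.1563, 0.6346, 312.6157], [0.6201, -0.1349, 0.7729, -1489.1974], [0.0, 0.0, 0.0, 1.0]]}
stockbox [([273.7, 235.6], 0.7), ([405.3, 195.8], 0.21)]
lid [([272.2, 222.0], 0.66), ([320.0, 145.9], 0.65)]
lid_grip [([322.4, 134.8], 0.87), ([277.9, 219.8], 0.82)]
scanner [([344.7, 188.2], 0.94), ([152.5, 230.5], 0.33)]
scanner_grip [([352.4, 160.9], 0.87)]
scanner_window [([338.9, 147.1], 0.77)]
stand [([156.6, 232.5], 0.78), ([348.6, 192.2], 0.74)]
stand2 [([156.6, 232.5], 0.78), ([348.6, 192.2], 0.74)]
terminal [([151.2, 229.6], 0.96)]
top {'vertical_fov': 47.5541, 'cx': 253.3663, 'cy': 199.003, 'view': [[-0.0121, -0.9999, 0.0028, 18.7715], [0.9811, -0.0114, 0.1929, -508.9389], [-0.1929, 0.0051, 0.9812, -1287.726], [0.0, 0.0, 0.0, 1.0]]}
stockbox []
lid [([173.2, 274.4], 0.87), ([248.5, 175.2], 0.63), ([313.8, 130.2], 0.2)]
lid_grip [([170.2, 279.2], 0.81), ([251.1, 172.9], 0.75)]
scanner [([171.5, 211.6], 0.74)]
scanner_grip [([160.3, 205.9], 0.6), ([115.7, 196.6], 0.5)]
scanner_window [([167.3, 224.8], 0.55)]
stand [([349.6, 199.9], 0.88), ([169.2, 215.6], 0.6)]
stand2 [([349.6, 199.9], 0.88), ([169.2, 215.6], 0.6)]
terminal [([351.1, 198.8], 0.69)]
```

View pics/scene0.png

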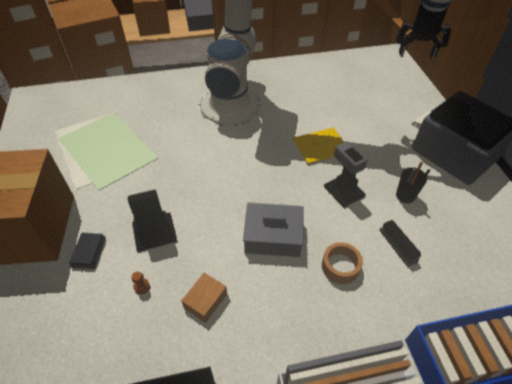

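View pics/top0.png

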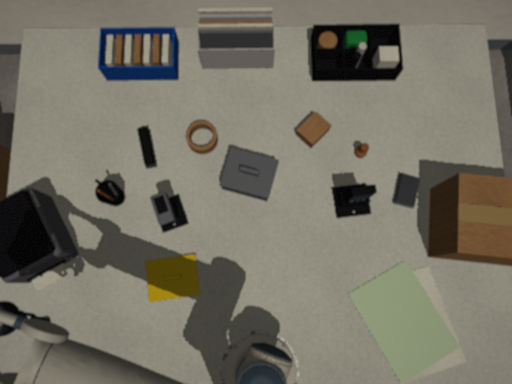

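The grey box with the lid is at scene (273,230) / top (249,172). The yellow look-alike is at scene (320,147) / top (173,277), and it isn't the one meant. The scanner is at scene (348,170) / top (170,208), and the terminal stands on the right. Next I'll fit poses to the masks and check them on enlarged crops.

```bash
cat > h.py <<'E'
from workcell import *
import cv2,numpy as np
from scipy.optimize import minimize, least_squares
from scipy.spatial.transform import Rotation as R
def cam(c):
    i=camera_info(c); return 192/np.tan(np.radians(i["vertical_fov"])/2),i["cx"],i["cy"],np.array(i["view"])
def proj(c,P):
    f,cx,cy,V=cam(c); p=np.atleast_2d(P)@V[:3,:3].T+V[:3,3]
    return np.c_[cx+f*p[:,0]/-p[:,2], cy-f*p[:,1]/-p[:,2]]
def plane(c,uv,z):
    f,cx,cy,V=cam(c); d=V[:3,:3].T@np.array([(uv[0]-cx)/f,-(uv[1]-cy)/f,-1]); o=-V[:3,:3].T@V[:3,3]
    return o+d*(z-o[2])/d[2]
def tri(px):
    return least_squares(lambda P:np.concatenate([proj(c,P)[0]-u for c,u in px.items()]),[500,0,80]).x
def box(x0,x1,y0,y1,z0,z1): return np.array([[x,y,z] for x in(x0,x1) for y in(y0,y1) for z in(z0,z1)],float)
LID=[box(-63,63,-78,78,4,12),box(-7,7,-30,30,12,40)]
BOX=[box(-60,60,-75,75,0,60)]
SC=[box(-16,16,-15,15,50,110),box(-55,35,-23,23,105,147)]
ST=[box(-50,50,-42.5,42.5,0,12)]
def place(parts,x,y,z,yaw): 
    r=R.from_euler('z',yaw).as_matrix(); return [p@r.T+[x,y,z] for p in parts]
def rend(c,parts,s=4):
    m=np.zeros((384*s,512*s),np.uint8)
    for p in parts: cv2.fillConvexPoly(m,cv2.convexHull(np.round(proj(c,p)*s+s/2).astype(np.int32)),1)
    return cv2.resize(m.astype(np.float32),(512,384),interpolation=cv2.INTER_AREA)
def fit(parts,z,masks,x0):
    best=None
    def cost(v):
        k=0
        for c,m in masks.items():
            r=rend(c,place(parts,v[0],v[1],z,v[2])); k+=1-np.minimum(r,m).sum()/np.maximum(r,m).sum()
        return k/len(masks)
    for yaw in np.linspace(-.6,.6,7):
        s=minimize(cost,[*x0,yaw],method="Nelder-Mead",options=dict(initial_simplex=np.array([x0[0],x0[1],yaw])+np.array([[0,0,0],[20,0,0],[0,20,0],[0,0,.2]]),maxfev=120))
        if best is None or s.fun<best.fun: best=s
    return best
E
python3 - <<'E'
from h import *
get_image("scene");get_image("top")
print("lidgrip tri",tri({"scene":[277.9,219.8],"top":[251.1,172.9]}))
print("yellow",plane("top",[170,279],10),plane("scene",[322,135],10))
print("win",tri({"scene":[338.9,147.1],"top":[167.3,224.8]}),"grip",tri({"scene":[352.4,160.9],"top":[160.3,205.9]}))
def pick(n,near):
    out={}
    for c in near:
        for d in cut_out(n,c):
            r=d["rect"]; 
            if abs((r[0]+r[2])/2-near[c][0])<25 and abs((r[1]+r[3])/2-near[c][1])<25 and c not in out:
                out[c]=d["region"].astype(np.float32); print(n,c,r,round(d["score"],2),int(d["region"].sum()))
    return out
lm=pick("lid",{"scene":[273,225],"top":[249,172]}); bm=pick("stockbox",{"scene":[273,230],"top":[249,172]})
sm=pick("scanner",{"scene":[348,165],"top":[165,210]}); tm=pick("stand",{"scene":[348,185],"top":[170,210]})
L=fit(LID,56,lm,[600,0]); S=fit(SC,12,sm,[530,180])
print("lid",L.x,L.fun); print("scanner",S.x,S.fun)
vis=[]
for ctr,what in (((249,172),0),((169,208),1)):
  pass
tiles=[]
for c,ctr,what in (("scene",(273,228),0),("top",(249,172),0),("scene",(348,172),1),("top",(169,208),1)):
    im=cv2.imread(f"pics/{c}0.png"); x,y=ctr[0]-40,ctr[1]-30
    t=cv2.resize(im[y:y+60,x:x+80],None,fx=5,fy=5,interpolation=cv2.INTER_CUBIC)
    parts=place(LID,*L.x[:2],56,L.x[2]) if what==0 else place(SC,*S.x[:2],12,S.x[2])+place(ST,*S.x[:2],0,S.x[2])
    for p in parts: cv2.polylines(t,[cv2.convexHull(((proj(c,p)-[x,y]+.5)*5).astype(np.int32))],True,(0,255,0),1)
    tiles.append(t)
cv2.imwrite("pics/fit.png",np.vstack([np.hstack(tiles[:2]),np.hstack(tiles[2:])]))
E
```

```text
lidgrip tri [587.21907693  28.19412395  75.41031584]
yellow [271.25952539 269.73236115  10.        ] [233.18279196 280.19750603  10.        ]
win [419.66460648 255.58962781 137.74397121] grip [474.81269373 277.28873863 132.98233901]
lid scene [244.0, 200.1, 302.5, 243.4] 0.71 2294
lid top [219.3, 150.0, 279.1, 199.8] 0.84 2030
stockbox scene [243.0, 244.0, 302.7, 257.9] 0.62 638
scanner scene [331.4, 138.9, 368.4, 183.8] 0.78 837
scanner top [156.5, 192.6, 178.8, 226.0] 0.73 564
stand scene [324.0, 175.6, 362.6, 205.1] 0.88 725
stand top [159.8, 196.8, 184.8, 236.1] 0.92 447Traceback (most recent call last):
  File "<stdin>", line 16, in <module>
  File "h.py", line 34, in fit
    s=minimize(cost,[*x0,yaw],method="Nelder-Mead",options=dict(initial_simplex=np.array([x0[0],x0[1],yaw])+np.array([[0,0,0],[20,0,0],[0,20,0],[0,0,.2]]),maxfev=120))
    res = _minimize_neldermead(fun, x0, args, callback, bounds=bounds,
                               **options)
    fxe = func(xe)
    fx = function(np.copy(x), *(wrapper_args + args))
  File "h.py", line 31, in cost
    r=rend(c,place(parts,v[0],v[1],z,v[2])); k+=1-np.minimum(r,m).sum()/np.maximum(r,m).sum()
  File "h.py", line 24, in rend
    for p in parts: cv2.fillConvexPoly(m,cv2.convexHull(np.round(proj(c,p)*s+s/2).astype(np.int32)),1)
                                                                 ~~~~^^^^^
  File "h.py", line 8, in proj
    f,cx,cy,V=cam(c); p=np.atleast_2d(P)@V[:3,:3].T+V[:3,3]
              ~~~^^^
  File "h.py", line 6, in cam
    i=camera_info(c); return 192/np.tan(np.radians(i["vertical_fov"])/2),i["cx"],i["cy"],np.array(i["view"])
ValueError: time passes only in moves, steps and waits
```

```bash
sed -i 's/^def cam(c):/import functools\n@functools.lru_cache\ndef cam(c):/' h.py
cat >> h.py <<'E'
def pick(n,near,tol=25):
    out={}
    for c in near:
        for d in cut_out(n,c):
            r=d["rect"]
            if abs((r[0]+r[2])/2-near[c][0])<tol and abs((r[1]+r[3])/2-near[c][1])<tol and c not in out:
                out[c]=d["region"].astype(np.float32); print(n,c,r,round(d["score"],2))
    return out
E
python3 - <<'E'
from h import *
get_image("scene");get_image("top")
lm=pick("lid",{"scene":[273,225],"top":[249,172]})
sm=pick("scanner",{"scene":[348,165],"top":[165,210]})
L=fit(LID,56,lm,[590,25]); S=fit(SC,12,sm,[475,270])
print("lid",L.x,L.fun); print("scanner",S.x,S.fun)
for c in lm: print(c,fit(LID,56,{c:lm[c]},L.x[:2]).x,fit(SC,12,{c:sm[c]},S.x[:2]).x)
tiles=[]
for c,ctr,what in (("scene",(273,228),0),("top",(249,172),0),("scene",(348,172),1),("top",(169,208),1)):
    im=cv2.imread(f"pics/{c}0.png"); x,y=ctr[0]-40,ctr[1]-30
    t=cv2.resize(im[y:y+60,x:x+80],None,fx=5,fy=5,interpolation=cv2.INTER_CUBIC)
    parts=place(LID,*L.x[:2],56,L.x[2]) if what==0 else place(SC,*S.x[:2],12,S.x[2])+place(ST,*S.x[:2],0,S.x[2])
    for p in parts: cv2.polylines(t,[cv2.convexHull(((proj(c,p)-[x,y]+.5)*5).astype(np.int32))],True,(0,255,0),1)
    tiles.append(t)
cv2.imwrite("pics/fit.png",np.vstack([np.hstack(tiles[:2]),np.hstack(tiles[2:])]))
E
```

```text
lid scene [242.2, 199.3, 305.2, 243.8] 0.67
lid top [219.6, 150.0, 279.0, 198.6] 0.61
scanner scene [332.7, 143.5, 369.2, 183.6] 0.92
scanner top [153.9, 191.1, 174.5, 229.6] 0.64
lid [ 5.87955576e+02  2.48408644e+01 -2.83961240e-01] 0.04093998670578003
scanner [4.74360828e+02 2.71301559e+02 2.76948978e-01] 0.09879469871520996
scene [ 5.87125482e+02  2.46628167e+01 -2.84300776e-01] [4.74635558e+02 2.70383718e+02 2.18937520e-01]
top [ 5.89170088e+02  2.60684042e+01 -2.81001265e-01] [4.73301502e+02 2.72844377e+02 3.25334754e-01]
```

View pics/fit.png

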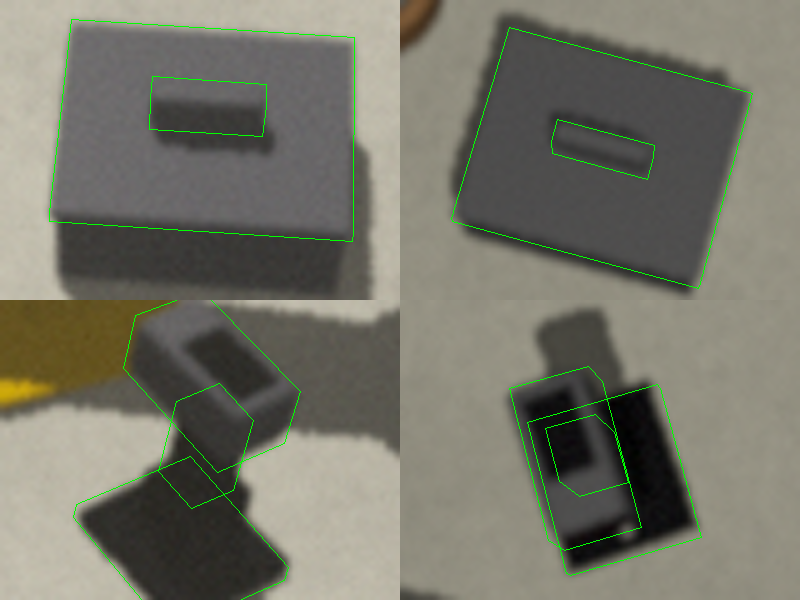

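The lid fit is good: the overlay matches and the two cameras agree within 2 mm, so the grey box at back centre is confirmed. The scanner fit is fine for the approach. Now I'll move the lid.

```bash
cat >> h.py <<'E'
def att(z,y):
    z=np.array(z,float)/np.linalg.norm(z); y=np.array(y,float); y-=z*(y@z); y/=np.linalg.norm(y)
    return R.from_matrix(np.c_[np.cross(y,z),y,z])
def quat(r): q=r.as_quat(); return [float(q[3]),float(q[0]),float(q[1]),float(q[2])]
def st(m=""):
    o=get_obs(); print(m,"t",round(o["t"],2),"tcp",np.round(o["ee_pos"],1),"w",round(o["gripper_width"],1),"F",np.round(o["contact_force"],1),"q",np.round(o["q"],2))
E
python3 - <<'E'
from h import *
st("start")
x,y,yaw=588.2,25.4,-.283
c=[]
for s in (1,-1):
    q=quat(att([0,0,-1],[s*np.cos(yaw),s*np.sin(yaw),0])); q2=quat(att([0,0,-1],[s,0,0]))
    j=solve_ik([x,y,230],q); k=solve_ik([420,0,30],q2)
    if j is not None and k is not None: c.append((max(abs(j[5]),abs(k[5])),q,q2))
c.sort(key=lambda a:a[0]); print([a[0] for a in c]); _,q,q2=c[0]
move_pose([x,y,230],q); line_to([x,y,115],speed=200); print(line_to([x,y,74],speed=80,stop_force=8)); st("down")
set_gripper(0); st("grip")
line_to([x,y,150],speed=120); st("up")
cv2.imwrite("pics/lift.png",get_image("scene"))
E
```

```text
start t 1.8 tcp [185.2 570.7 231.3] w 85.4 F [-1.1 -0.2 -0.3] q [ 1.2   0.09  1.23 -0.    1.82 -0.06]
[np.float64(0.2683739825497895)]
False
down t 5.59 tcp [588.1  25.4  73.8] w 84.9 F [-0.   0.7  1.4] q [-0.01  0.09  1.51  0.    1.54  0.27]
grip t 6.24 tcp [588.4  25.4  74.4] w 12.9 F [ 0.4 -1.   2.5] q [-0.01  0.09  1.51  0.    1.54  0.27]
up t 7.03 tcp [587.8  25.4 148.9] w 13.0 F [-0.8  1.  -1.8] q [-0.01  0.06  1.41  0.    1.67  0.27]
```

View pics/lift.png

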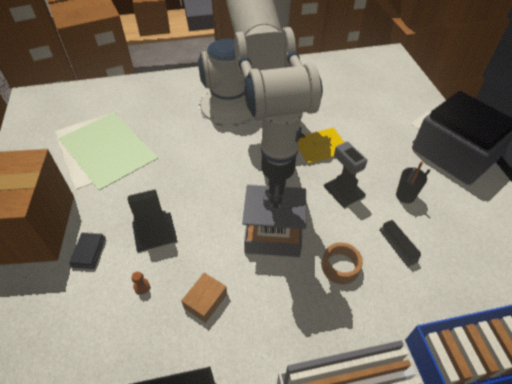

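The lid is held at (275,205) and the label shows in the box at (272,232). Next I'll lay the lid at lid_spot, release it, then measure the label and the scanner again.

```bash
python3 - <<'E'
from h import *
o=get_obs(); q=np.array(o["eef_rot"]); r=R.from_quat(q[[1,2,3,0]])
q2=quat(R.from_euler('z',.283)*r)
line_to([420,0,140],q2,speed=150); line_to([420,0,50],speed=120)
print(line_to([420,0,16],speed=35,stop_force=5)); st("down")
set_gripper(85); pause(.3); st("open"); line_to([420,0,200],speed=200)
move_pose([420,-170,260],q2); st("clear")
i1=get_image("scene");i2=get_image("top"); cv2.imwrite("pics/s1.png",i1);cv2.imwrite("pics/t1.png",i2)
for c in("scene","top"):
    for n in("label","lid","scanner_window","scanner_grip","stand"):
        print(c,n,[(np.round(d["centre"],1).tolist(),round(d["score"],2)) for d in pinpoint(n,c)[:3]])
sm=pick("scanner",{"scene":[348,165],"top":[165,210]}); tm=pick("stand",{"scene":[348,188],"top":[170,210]})
S=fit(SC,12,sm,[475,270]); print("scanner",S.x,S.fun)
un={c:np.maximum(sm[c],tm[c]) for c in sm if c in tm}
full=[box(-16,16,-15,15,62,110)]+SC[1:]
U=fit([p+[0,0,12] for p in full]+ST+[box(-22,22,-22,22,0,62)],0,un,[475,270]); print("union",U.x,U.fun)
tiles=[]
for c,ctr in (("scene",(348,170)),("top",(169,210))):
    im=cv2.imread("pics/"+c[0]+"1.png"); x,y=ctr[0]-32,ctr[1]-30
    for v in (S.x,U.x):
        t=cv2.resize(im[y:y+60,x:x+64],None,fx=5,fy=5,interpolation=cv2.INTER_CUBIC)
        for p in place(SC,*v[:2],12,v[2])+place(ST,*v[:2],0,v[2]): cv2.polylines(t,[cv2.convexHull(((proj(c,p)-[x,y]+.5)*5).astype(np.int32))],True,(0,255,0),1)
        tiles.append(t)
cv2.imwrite("pics/fit2.png",np.vstack([np.hstack(tiles[:2]),np.hstack(tiles[2:])]))
E
```

```text
True
down t 10.1 tcp [419.7   0.   18.4] w 12.5 F [0.1 1.1 4.5] q [-0.08 -0.35  2.01 -0.    1.48 -0.08]
open t 11.09 tcp [4.189e+02 1.000e-01 1.750e+01] w 84.8 F [-0.2 -0.6 -0.2] q [-0.08 -0.35  2.01 -0.    1.48 -0.08]
clear t 12.9 tcp [ 419.9 -169.3  258.8] w 84.9 F [ 0.5 -0.1  0.5] q [-0.46 -0.29  1.54 -0.    1.9  -0.46]
scene label [([274.6, 226.6], 0.9)]
scene lid [([250.4, 189.4], 0.81), ([319.4, 146.2], 0.75)]
scene scanner_window [([339.9, 146.5], 0.67), ([347.8, 190.3], 0.67), ([203.6, 302.1], 0.49)]
scene scanner_grip [([351.7, 158.6], 0.9)]
scene stand [([158.2, 229.3], 0.72), ([344.7, 192.4], 0.67)]
top label [([251.2, 170.3], 0.58)]
top lid [([173.6, 277.4], 0.98), ([259.4, 230.5], 0.76)]
top scanner_window [([168.6, 222.7], 0.77)]
top scanner_grip [([161.3, 207.3], 0.81)]
top stand [([169.8, 214.1], 0.57)]
scanner scene [331.4, 144.0, 367.8, 182.9] 0.74
scanner top [154.3, 190.1, 177.0, 225.5] 0.98
stand scene [323.0, 173.3, 365.8, 205.2] 0.58
stand top [161.3, 197.0, 184.4, 234.5] 0.58
scanner [4.74214518e+02 2.72522631e+02 4.15559569e-01] 0.12743693590164185
union [4.72727629e+02 2.72945777e+02 3.70443763e-01] 0.1146690845489502
```

View pics/fit2.png

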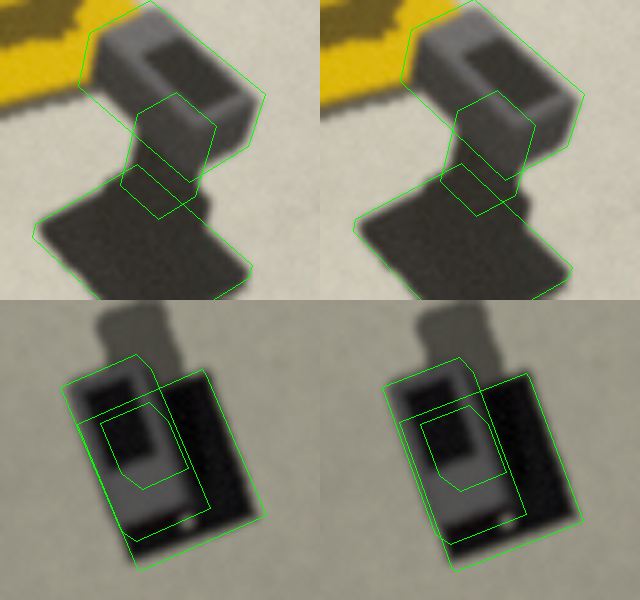

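View pics/s1.png

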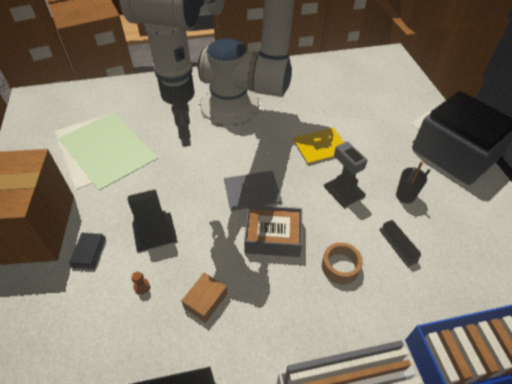

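The lid lies flat on the spot, with its ridge up at scene (252,189). The label is visible at (274,228). The scanner overlay is centred, but yaw is uncertain at 0.28 to 0.41. I'll measure yaw from the straight edges of the stand's foot plate and search for reachable final poses without moving.

```bash
cat >> h.py <<'E'
GR=np.array([-2,0,126.]); WIN=np.array([-55,0,126.])
def tool_in_s(t,s): return att([np.sin(t),0,-np.cos(t)],[0,s,0])   # tool attitude in the scanner frame
def tcp_for(o,Rs,t,s,g=GR):
    a=Rs*tool_in_s(t,s); return np.asarray(o)+Rs.apply(g)+19*a.as_matrix()[:,2],a
def final(label,phi,tip,d):
    Rs=R.from_euler('z',phi)*R.from_euler('y',-tip); win=label+d*Rs.apply([1,0,0]); return win-Rs.apply(WIN),Rs
E
python3 - <<'E'
from h import *
g=cv2.imread("pics/t1.png").max(2).astype(float)
def edge(pts):  # fit line in the z=12 plane
    P=np.array([plane("top",p,12)[:2] for p in pts]); vx,vy,x0,y0=cv2.fitLine(P.astype(np.float32),cv2.DIST_HUBER,0,.1,.01).ravel(); 
    d=np.array([vx,vy]);p=np.array([x0,y0]); print("rms",np.std((P-p)@[-vy,vx]).round(2)); return p,d
def cross(v,th): # last index falling below th, subpixel
    k=np.where(v<th)[0][-1]; return k+(th-v[k])/(v[k+1]-v[k])
th=85
r=[(165+cross(g[y,165:200],th),y) for y in range(207,230)]
b=[(x,205+cross(g[205:250,x],th)) for x in range(166,182)]
p1,d1=edge(r);p2,d2=edge(b)
if d1[0]<0:d1=-d1
if d2[1]<0:d2=-d2
print("yaw",np.arctan2(d1[1],d1[0]),np.arctan2(-d2[0],d2[1]))
yaw=(np.arctan2(d1[1],d1[0])+np.arctan2(-d2[0],d2[1]))/2
k=np.linalg.solve(np.c_[d1,-d2],p2-p1); corner=p1+k[0]*d1
rz=R.from_euler('z',yaw)
print("corner",corner,"centre",corner-rz.apply([-50,-42.5,0])[:2])
print("label",tri({"scene":[274.6,226.6],"top":[251.2,170.3]}),[plane(c,u,51) for c,u in(("scene",[274.6,226.6]),("top",[251.2,170.3]))])
print("gripcheck",tri({"scene":[351.7,158.6],"top":[161.3,207.3]}),"win",tri({"scene":[339.9,146.5],"top":[168.6,222.7]}))
for n,u,z in(("tape",(201,136),22),("stapler",(147,146),23),("pencup",(110,190),45),("carton",(313,128),22),("stamp",(361,149),32),("terminal",(351,199),0)): print(n,plane("top",u,z).round())
lo=np.array([-2.87,-.86,.17,-1.51,.06,-2.65]);hi=np.array([2.87,2.18,2.46,4.65,2.69,2.65])
c=np.array([473.5,272,12]);lab=np.array([588.2,25.4,51]);res=[]
for s in(1,-1):
  for t in np.radians([-30,-20,-10,0,10,20,30]):
    p,a=tcp_for(c,rz,t,s); j=solve_ik(p,quat(a)); 
    if j is None: continue
    j2=solve_ik(p+[0,0,90],quat(a))
    if j2 is None: continue
    for phi in np.arange(-1.5,3.2,.25):
        o,Rs=final(lab,phi,np.radians(43),125); pf,af=tcp_for(o,Rs,t,s); f=solve_ik(pf,quat(af))
        if f is None: continue
        m=min(np.min(np.minimum(q-lo,hi-q)) for q in map(np.array,(j,j2,f)))
        res.append((round(m,2),s,round(np.degrees(t)),round(phi,2),np.round(f,2).tolist(),np.round(j2,2).tolist(),pf.round().tolist(),np.round(af.as_matrix()[:,2],2).tolist()))
res.sort(key=lambda r:-r[0]); print(len(res)); [print(*r) for r in res[:16]]
print("phi near 0:"); [print(*r) for r in res if abs(r[3])<.6][:0]; [print(*r) for r in [r for r in res if abs(r[3])<=.5][:8]]
E
```

```text
rms 15.4
rms 0.14
yaw 0.24581426 0.34315273
corner [441.88602 220.71248] centre [477.3981879  275.89522691]
label [597.87555642  21.9337198   61.03640741] [array([591.76724347,  26.59627841,  51.        ]), array([599.74630752,  18.35802549,  51.        ])]
gripcheck [470.26904628 274.57656992 137.98889088] win [425.19970845 252.78405905 145.74408776]
tape [723. 179.  22.]
stapler [691. 351.  23.]
pencup [543. 455.  45.]
carton [ 747. -183.   22.]
stamp [ 671. -332.   32.]
terminal [ 515. -299.    0.]
201
0.8 1 0 -1.0 [0.12, -0.01, 1.63, -0.71, 1.24, -0.31] [0.46, -0.06, 1.43, -0.0, 1.78, -1.41] [666.0, -95.0, 158.0] [0.37, -0.57, -0.73]
0.8 -1 0 1.0 [-0.15, -0.03, 1.65, 0.72, 1.26, 0.28] [0.46, -0.06, 1.43, -0.0, 1.78, 1.74] [666.0, 146.0, 158.0] [0.37, 0.57, -0.73]
0.8 -1 0 1.25 [-0.17, 0.02, 1.59, 0.75, 1.43, 0.08] [0.46, -0.06, 1.43, -0.0, 1.78, 1.74] [633.0, 161.0, 158.0] [0.22, 0.65, -0.73]
0.8 -1 0 1.5 [-0.17, 0.08, 1.53, 0.75, 1.6, -0.1] [0.46, -0.06, 1.43, -0.0, 1.78, 1.74] [598.0, 168.0, 158.0] [0.05, 0.68, -0.73]
0.8 -1 0 1.75 [-0.16, 0.14, 1.47, 0.72, 1.77, -0.28] [0.46, 
[... 10205 characters left out ...]
.0, 25.0, 156.0] [0.54, 0.0, -0.84]
0.75 1 -10 0.25 [-0.04, -0.04, 1.6, 0.18, 1.04, -1.9] [0.44, 0.08, 1.29, 0.03, 1.94, -1.41] [724.0, 60.0, 156.0] [0.53, 0.13, -0.84]
0.75 -1 -10 -0.25 [0.0, -0.04, 1.59, -0.16, 1.03, 1.87] [0.44, 0.08, 1.29, 0.03, 1.94, 1.73] [724.0, -9.0, 156.0] [0.53, -0.13, -0.84]
0.75 -1 -10 0.0 [-0.02, -0.05, 1.6, 0.01, 1.01, 1.55] [0.44, 0.08, 1.29, 0.03, 1.94, 1.73] [729.0, 25.0, 156.0] [0.54, 0.0, -0.84]
0.75 -1 -10 0.25 [-0.04, -0.04, 1.6, 0.18, 1.04, 1.24] [0.44, 0.08, 1.29, 0.03, 1.94, 1.73] [724.0, 60.0, 156.0] [0.53, 0.13, -0.84]
0.75 -1 -10 0.5 [-0.06, -0.03, 1.59, 0.33, 1.11, 0.94] [0.44, 0.08, 1.29, 0.03, 1.94, 1.73] [712.0, 93.0, 156.0] [0.48, 0.26, -0.84]
```

```bash
cat > m.py <<'E'
from h import *
g=cv2.imread("pics/t1.png").max(2).astype(float)
def cross(v,th):
    k=np.where(v<th)[0]; k=k[0]; k=k+np.argmax(v[k:]>th)-1; return k+(th-v[k])/(v[k+1]-v[k])
def edge(pts,ax):
    P=np.array([plane("top",p,10)[:2] for p in pts]); k=np.ones(len(P),bool)
    for _ in range(8):
        c=np.polyfit(P[k,ax],P[k,1-ax],1); r=P[:,1-ax]-np.polyval(c,P[:,ax]); k=abs(r-np.median(r[k]))<max(1,2*np.median(abs(r[k])))
    print("edge",k.sum(),"of",len(P),"rms",r[k].std().round(2),"slope",c[0].round(3)); return c
th=85
c1=edge([(176+cross(g[y,176:200],th),y) for y in range(206,228)],0)   # y=c1 x+..
c2=edge([(x,222+cross(g[222:250,x],th)) for x in range(165,183)],1)    # x=c2 y+..
yaw=(np.arctan(c1[0])+np.arctan(-c2[0]))/2
x=(c2[0]*c1[1]+c2[1])/(1-c1[0]*c2[0]); y=c1[0]*x+c1[1]
ctr=np.array([x,y,0])-R.from_euler('z',yaw).apply([-50,-42.5,0])
print("yaws",np.arctan(c1[0]),np.arctan(-c2[0]),"ctr",ctr)
E
python3 m.py
```

```text
edge 17 of 22 rms 0.39 slope 0.343
edge 17 of 18 rms 0.14 slope -0.355
yaws 0.3302336376894655 0.3410588468279376 ctr [476.28661746 274.70487934   0.        ]
```

Both plate edges now agree on a yaw of about 0.335 and a centre of about (475,274), close to the other estimates. Grasping the scanner now.

```bash
python3 - <<'E'
from h import *
Rs=R.from_euler('z',.335); t=np.radians(-10)
p,a=tcp_for([474.8,273.8,12],Rs,t,1); q=quat(a); up=-a.as_matrix()[:,2]
set_gripper(85)
move_pose(p+up*110,q); print("hit",line_to(p+up*40,speed=150,stop_force=8),line_to(p,speed=60,stop_force=8)); st("at "+str(p.round(1)))
o=get_obs()["contact_force"]; set_gripper(0); st("grip")
print(line_to(p+[0,0,20],speed=40,stop_force=40)); st("20 up")
line_to(p+[0,0,115],speed=100); pause(.3); st("up")
cv2.imwrite("pics/s2.png",get_image("scene")); cv2.imwrite("pics/t2.png",get_image("top"))
im=np.hstack([cv2.resize(cv2.imread("pics/s2.png")[90:230,270:410],(400,400)),cv2.resize(cv2.imread("pics/t2.png")[140:280,100:240],(400,400))]); cv2.imwrite("pics/c2.png",im)
E
```

```text
hit False False
at [469.8 272.1 119.3] t 17.02 tcp [469.9 272.1 119.6] w 85.1 F [0.2 0.6 0.2] q [ 0.45  0.1   1.43  0.02  1.79 -1.45]
grip t 17.46 tcp [470.1 272.1 119.8] w 45.6 F [ 0.7 -0.9  2.9] q [ 0.45  0.1   1.43  0.02  1.79 -1.45]
False
20 up t 18.11 tcp [469.8 272.1 139.3] w 45.5 F [-0.2 -0.1 -1.9] q [ 0.45  0.1   1.4   0.02  1.82 -1.45]
up t 19.51 tcp [469.7 272.  233.9] w 45.5 F [-0.1  1.3 -2.2] q [ 0.45  0.09  1.23  0.02  1.99 -1.45]
```

View pics/c2.png

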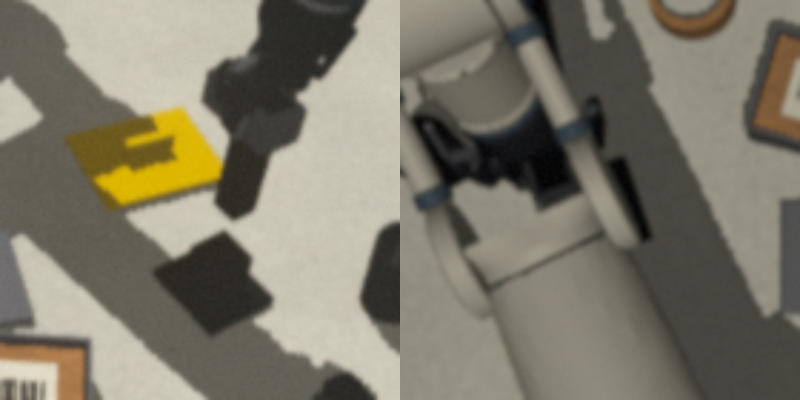

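The scanner is clear of the stand and held at 45.5 mm width, with its handle hanging upright. Moving to the scan pose.

```bash
python3 - <<'E'
from h import *
lab=np.array([590,25,51.]); t=np.radians(-10)
o,Rs=final(lab,-.2,np.radians(44),120); p,a=tcp_for(o,Rs,t,1); q=quat(a); print(p.round(1),"foot",o.round())
line_to(p+[0,0,100],q,speed=110); st("above"); line_to(p,speed=70); pause(.6); st("final")
cv2.imwrite("pics/s3.png",get_image("scene")); cv2.imwrite("pics/t3.png",get_image("top"))
for c in("scene","top"):
    print(c,"model win,foot,label",proj(c,np.array([lab+120*Rs.apply([1,0,0]),o,lab])).round(1).tolist())
    for n in("scanner_window","scanner","scanner_grip","label","lid"): print(n,[(np.round(d["centre"],1).tolist(),round(d["score"],2)) for d in pinpoint(n,c)[:2]])
im=[]
for c,(x,y) in(("s",(210,160)),("t",(190,90))):
    t_=cv2.imread(f"pics/{c}3.png"); cc="scene" if c=="s" else "top"
    t_=cv2.resize(t_[y:y+120,x:x+120],(400,400),interpolation=cv2.INTER_CUBIC)
    for b in [box(-16,16,-15,15,0,110),SC[1]]: cv2.polylines(t_,[cv2.convexHull(((proj(cc,Rs.apply(b)+o)-[x,y]+.5)*400/120).astype(np.int32))],True,(0,255,0),1)
    im.append(t_)
cv2.imwrite("pics/c3.png",np.hstack(im))
E
```

```text
[722.4  -1.8 155.4] foot [799. -17.  82.]
above t 23.15 tcp [722.4  -1.7 255.5] w 45.5 F [-0.3 -0.2 -2.1] q [ 0.   -0.08  1.47 -0.12  1.18 -1.35]
final t 25.32 tcp [722.4  -1.8 155.4] w 45.4 F [-0.2 -1.2 -2.1] q [ 0.   -0.06  1.62 -0.13  1.   -1.33]
scene model win,foot,label [[276.5, 236.4], [277.6, 295.8], [273.9, 226.2]]
scanner_window [([275.9, 236.1], 0.72)]
scanner [([275.6, 293.5], 0.96)]
scanner_grip [([276.1, 240.5], 0.96)]
label [([272.4, 226.7], 0.69)]
lid [([319.3, 145.8], 0.73), ([252.1, 188.6], 0.55)]
top model win,foot,label [[254.4, 138.4], [261.9, 105.8], [249.1, 173.4]]
scanner_window [([359.8, 152.2], 0.21)]
scanner [([263.8, 105.8], 0.75), ([251.9, 173.2], 0.61)]
scanner_grip [([256.3, 120.8], 0.66), ([351.7, 197.2], 0.45)]
label [([252.2, 171.6], 0.69), ([256.8, 228.4], 0.5)]
lid [([172.8, 275.9], 0.93), ([257.2, 231.4], 0.62)]
```

View pics/c3.png

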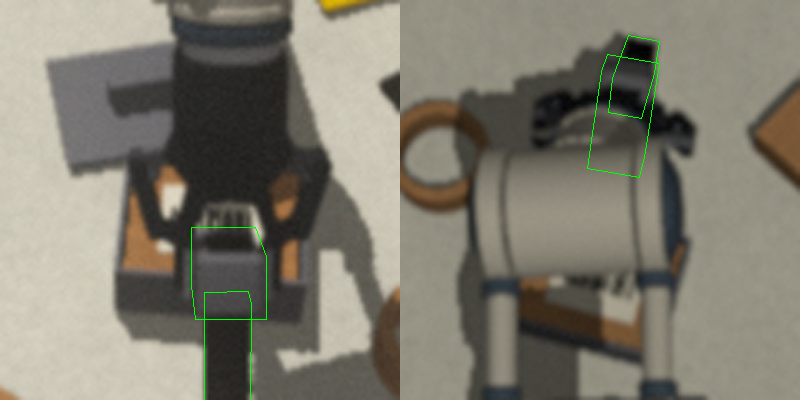

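View pics/s3.png

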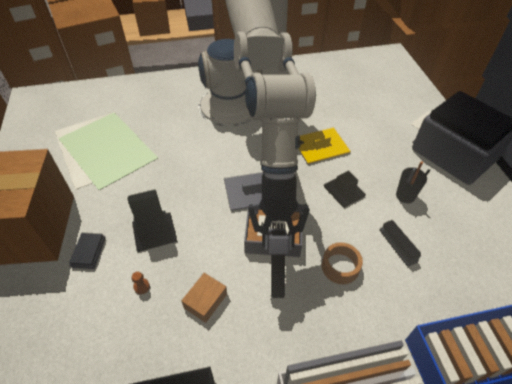

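The scanner overlays its model, so it didn't slip in the grip, and the detections agree within 2–3 px. The lid is flat at (252,189), and the scanner, head and gripper are clear of the box. Handing in.

```bash
python3 - <<'E'
from h import *
st("end"); job_done()
E
```

```text
end t 25.93 tcp [722.4  -1.8 155.4] w 44.9 F [-0.6  0.2 -2.4] q [ 0.   -0.06  1.62 -0.13  1.   -1.33]
the job is handed in; nothing more can be done
```

I finished the task and handed it in at 25.9 s; the hand-in reports no verdict. The lid lies flat and right way up at lid_spot, let go. The scanner is held tipped 44° nose-down, with its window 120 mm from the label.

- **Grip and aim:** The grip is steady at about 45 mm, with no outside force beyond the scanner's weight. In the last pictures the scanner matched its planned pose to within 2–3 px. I could check the window point itself only in the scene camera, because the arm hides it from the top camera.
- **Bystanders:** In the last picture they stand where they were at the start. I compared them by eye and did not measure them.
- **Label position:** The label detector and the lid fit disagreed by about 8–13 mm. I aimed close to the lid fit, which leaves margin within the 32 mm tolerance.
- **Scanner direction:** The first mask fits gave the scanner's yaw anywhere from 0.22 to 0.42 rad. I settled it at 0.335 rad from the straight edges of the stand's foot plate.

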